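# Tip the backup battery into its bay

### The job

Set the standing battery module upright and square against the low front lip of the empty battery bay, then push it over high up so that it tips across the lip into the bay, terminal end first. Push its rear end on until the terminals are seated firmly on the end stop, keeping it pressed there with about 15 N for a second, and let the rear end drop behind the lip so that it lies flat on the bed. Never press on the lip or the stop with more than 25 N, leave the other things on the bench where they are, and take the robot away.

Things in the scene. Friction and masses are not known exactly. Their poses are not given: they have to be found in the camera images.
- pack: Battery module: loose mid-grey plastic box, 50 mm deep (x), 90 wide (y), 120 tall (z), 0.5 to 0.85 kg, black bands round both ends, pale blank labels on the broad faces, two flush brass terminals on its top end. Starts standing. Origin: centre of the end it stands on; z runs towards the terminal end. Either broad face may end up underneath. Can be gripped across its 50 mm depth.
- pack_top (a point): Centre of the module's terminal end, 120 mm from the module's origin along its z. Lying home in the bay, the module's centre line is 28 mm above the bench.
- bay: Battery bay: open steel trough with a smooth black plastic bed, fixed to the bench. Origin: on the bench, middle of the front lip's outer (entry) face. x points into the bay, towards the stop; z up. Inside: x = 8 to 131 mm, y = -49 to 49 mm, bed 3 mm above the bench. Side walls 4 mm thick, 30 mm high, x = 0 to 139 mm; thin screw flanges to y = +-71 mm. Module's play: 3 mm in length, 4 mm each side.
- lip: Front lip of the bay, rigid: a bar 12 mm high, 8 mm thick, 98 mm long, at x = 0 to 8 mm of the bay. Origin as the bay's. After tipping, the module first lies with its rear end propped on this lip, overhanging its outer face by roughly 10 to 35 mm, and must slide on by 20 to 45 mm before that end drops; that slide can take some 10 N.
- stop: End stop of the bay, rigid: a bar 16 mm high and 8 mm thick across the far end, with two copper contact leaves. Origin on the bench, at the middle of its inner face (x = 131 mm of the bay). It must feel at least 4 N for 0.3 s, at most 25 N; friction on the bed takes 2 to 7 N of the push.
- contactor: Bystander: small white and black contactor block, 50 x 44 x 57 mm. Origin: centre of its underside.
- supply: Bystander: perforated aluminium power supply lying flat, 158 x 96 x 38 mm. Origin: centre of its underside.
- driver: Bystander: screwdriver with red handle, lying across the far part of the bench. Origin under its middle.
- tape: Bystander: roll of black tape lying flat, 70 mm across, 19 mm high. Origin: centre of its underside.
- tub: Bystander: empty open red plastic tub, 160 x 110 x 55 mm. Origin: centre of its underside.
- strip: Bystander: white terminal strip, 110 x 26 x 22 mm. Origin: centre of its underside.
- jar: Bystander: clear jar with white cap, 56 mm across, 75 mm tall. Origin: centre of its underside.

How it is judged (in metres and radians):
On the way, in this order (a step that is already met when the one before it is completed fails the run):
1. the module stands upright and square against the lip, in line with the bay (angle between pack's own z axis and vertical below 0.05 rad and x of pack in the frame of bay between -0.029 and -0.021 m and y of pack in the frame of bay between -0.006 and 0.006 m and z of pack in the frame of bay below 0.003 m and angle between the x axis of pack and the x axis of bay, either way round below 0.08 rad), for 0.2 s.
2. the module has tipped over the lip and lies in the bay, terminal end first (angle between pack's own z axis and vertical above 1.4 rad and x of pack_top in the frame of bay above 0.07 m and z of pack_top in the frame of bay below 0.036 m), for 0.1 s.
3. the module's terminal end is kept pressed firmly against the end stop (angle between pack's own z axis and vertical above 1.4 rad and contact force between pack and stop above 4 N), for 0.3 s.
At the end, for the whole second after the job is handed in: The module rests inside the bay behind the lip, flat on the bed (both ends of its centre line 25 to 30.5 mm above the bench), terminals towards the stop, rear end past x = 6 mm and within 8 mm of the bay's middle, lengthwise within 0.07 rad of its x; bystanders within 20 mm of their places (angle between the z axis of pack and the x axis of bay, either way round below 0.07 rad and x of pack_top in the frame of bay above 0.12 m and x of pack in the frame of bay above 0.006 m and z of pack in the frame of bay between 0.025 and 0.0305 m and z of pack_top in the frame of bay between 0.025 and 0.0305 m and y of pack in the frame of bay between -0.008 and 0.008 m and linear speed of pack below 0.01 m/s and angular speed of pack below 0.1 rad/s); the robot touches nothing.
It fails at once if the standing module is pressed against the lip with more than 25 N (angle between pack's own z axis and vertical below 0.3 rad and contact force between pack and lip above 25 N).
It fails at once if the module is pressed against the end stop with more than 25 N (contact force between pack and stop above 25 N).
It fails at once if the robot bears on the bay with more than 25 N (contact force between the arm and bay above 25 N).
It fails at once if one of the other things on the bench is shifted by more than 20 mm (distance of any of contactor, supply, driver, tape, tub, strip, jar from where it was at the start of the episode above 0.02 m).
It also fails if it takes over 72 s, if anything falls off the work surface, if the arm or the gripper's body presses on something with over 40 N, if the wrist force passes 120 N, or if a joint passes its speed limit or range.

### The arm

A 7-joint arm with a two-finger parallel gripper is mounted at the origin on the work surface. World frame = base frame: x ahead of the robot, y to its left, z up, the work surface at z = 0. Lengths are in mm, angles in rad, forces in N, time in s.
With the tool pointing down it reaches from about 400 to 875 mm from the base axis. Payload 19.3 kg.
Tool frame: the origin (TCP) lies between the finger pads; the fingertips stand arm.tip_reach ahead of it and the grasp point (between the pads) lies 3 mm ahead of it (arm.tip_reach is the distance from the TCP to the fingertips, in mm); z points along the fingers, y is the line along which they close (so a half turn about z gives the same grasp; the last joint's range is limited). The gripper opens to 85 mm and grips with 20 to 120 N. Pads are 22 mm wide; open, the fingers measure 114 mm over their backs; the gripper's body (76 mm by 85 mm) begins 54 mm behind the grasp point. The pads swing forward as they close: fully open they stand 13 mm farther back than shut.
Start: joints at [1.23, 0.521, -0.036, 1.599, 0.021, 1.021, -0.113], TCP at [167.161, -602.223, 253.291] pointing down, gripper open.
Joint ranges: [-2.91, 2.91], [-0.3, 2.13], [-1.5, 1.42], [0.17, 2.43], [-1.26, 4.41], [0.16, 1.93], [-2.52, 2.52]. Speed limits (rad/s): [1.89, 1.89, 2.39, 2.39, 3.01, 3.01, 3.01].

### API

Orientations are given as a rotation vector (axis times angle).
In Python, from station import arm gives the robot as it stands.
- The arm moves only by the shell command python3 -m inch 'ROWS' [FORCE]. ROWS is JSON, a list of rows, each a list of 3 entries, a list of its own where there are three numbers: the shift along the tool's x, y, z in cm, then the turn, a rotation vector about the tool's x, y, z in degrees, then the finger opening in cm, from 0 to 8.54. A call has 1 to 5 rows; each row shifts and turns the commanded pose from where the row before left it, along the tool's axes as they then stand; what a row does not reach is not made up. A row lasts 1/8 s, in which the tool goes at most 62.5 mm and 10.7 degrees, less where a joint would pass 70% of its speed; a pose out of reach is approached as far as the arm can. A call with a gripper value outside its range is refused whole. The fingers move at their own pace and stop on an object; FORCE is the grip in N (left out, the last holds). Time passes only in rows, so rows that do not move let the fingers close. It gives the time, the measured TCP pose, the force, the opening and the grip force at its end, in the units of the state.
- arm.read_state(): the state, without advancing time (a new reading comes with each control period).
- arm.capture(name): name is "scene" or "top" or "wrist"; returns a dict with "image" (384x512x3 uint8, red, green, blue), "K" (3x3 intrinsics, pixels), "extrinsics" (4x4, takes a point from world to camera coordinates). Camera axes: x right, y down, z forward; pixel columns grow to the right and rows downward; lengths in mm; the calibration is good to about 2 mm. A picture is of the moment at which its call begins. There is no depth.
- arm.hand_in(): hands the job in; it is judged then, once.
The state is a dict: "time_s": time; "q": joint angles; "dq": joint speeds; "tau": joint torques, N m; "tcp_pos": TCP position; "orientation": TCP orientation; "force": force on the tool from outside, world axes, zero at the start; "ft_torque": the same for the moment, N m; "width": finger opening in mm; "grasp_force": force on a finger pad.
Only numpy, scipy, OpenCV 4.12 (cv2) and the standard library are available. Lean on these libraries where they do the work, as an engineer would, in place of code of your own. Each camera call takes 0.05 s, during which the arm holds its last target. There are 200 camera calls.

## Working session

There is one attempt and no reset: what is moved stays moved. The work goes in short steps, Python scripts to look and compute and a shell command to move; the robot and the scene stay as the last step left them, time stands still between calls to the robot, and variables do not carry over. Pictures are saved under pics/ and viewed, at most 10 in all, crops included, and the job is handed in when it is done.

```bash
ls; mkdir -p pics; cat > h.py <<'E'
import numpy as np,cv2
from station import arm
from scipy.spatial.transform import Rotation as R
def cap(n,f=None):
    c=arm.capture(n); 
    if f: cv2.imwrite('pics/'+f,c['image'][:,:,::-1])
    return c
def ray(c,uv,z):
    K=np.array(c['K']);E=np.array(c['extrinsics']);Rm=E[:3,:3];o=-Rm.T@E[:3,3]
    d=Rm.T@np.linalg.inv(K)@np.array([uv[0],uv[1],1.]); return o+d*(z-o[2])/d[2]
def proj(c,p):
    K=np.array(c['K']);E=np.array(c['extrinsics']);q=K@(E[:3,:3]@np.array(p,float)+E[:3,3]);return q[:2]/q[2]
def show():
    s=arm.read_state();np.set_printoptions(precision=3,suppress=True)
    print('t',s['time_s'],'tcp',np.array(s['tcp_pos']),'F',np.array(s['force']),'w',s['width'],s['grasp_force']);print(R.from_rotvec(s['orientation']).as_matrix())
E
python3 - <<'E'
from h import *
import pickle
show();print(arm.tip_reach)
a=cap('top','top0.png');b=cap('scene','scene0.png')
pickle.dump((a,b),open('c0.pkl','wb'))
for c in(a,b):
    E=np.array(c['extrinsics']);print(-E[:3,:3].T@E[:3,3],E[:3,:3],c['K'])
cv2.imwrite('pics/v0.png',cv2.resize(np.vstack([a['image'],b['image']])[:,:,::-1],(400,600)))
E
```

```text
pics
t 0.0 tcp [ 167.048 -601.963  252.767] F [-0.564  0.04   0.298] w 85.47546912962541 0.0
[[ 0.964  0.267 -0.   ]
 [ 0.267 -0.964  0.001]
 [-0.    -0.001 -1.   ]]
22.0
[ 475.344   -2.798 1447.297] [[ 0.007 -1.     0.002]
 [-0.996 -0.007 -0.09 ]
 [ 0.09  -0.002 -0.996]] [[499.974   0.    246.345]
 [  0.    499.974 190.37 ]
 [  0.      0.      1.   ]]
[1286.559 -224.467 1066.689] [[ 0.283  0.959  0.005]
 [ 0.765 -0.223 -0.604]
 [-0.579  0.175 -0.797]] [[395.049   0.    255.196]
 [  0.    395.049 190.886]
 [  0.      0.      1.   ]]
```

View pics/top0.png

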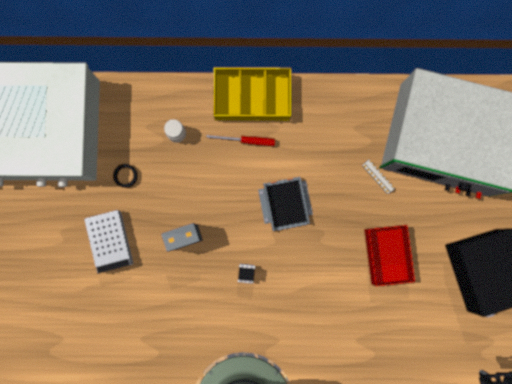

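View pics/scene0.png

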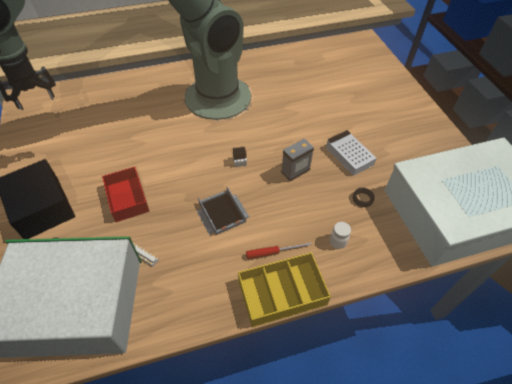

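The top view shows the pack at about (182,237), terminals visible, and the bay at about (286,203). I need a closer crop to tell the lip from the stop.

```bash
python3 - <<'E'
from h import *
import pickle
a,b=pickle.load(open('c0.pkl','rb'))
A=a['image'][165:265,150:320];B=b['image'][130:240,190:320]
f=lambda x:cv2.resize(x,(800,int(x.shape[0]*800/x.shape[1])),interpolation=cv2.INTER_CUBIC)
A=cv2.resize(A,(500,294),interpolation=cv2.INTER_CUBIC);B=cv2.resize(B,(354,300),interpolation=cv2.INTER_CUBIC)
o=np.zeros((600,520,3),np.uint8);o[:294,:500]=A;o[298:598,:354]=B
cv2.imwrite('pics/v1.png',o[:,:,::-1])
hsv=cv2.cvtColor(a['image'],cv2.COLOR_RGB2HSV)
# bed dark mask
m=((hsv[:,:,2]<45)).astype(np.uint8);m[:170]=0;m[240:]=0;m[:,:255]=0;m[:,320:]=0
c=max(cv2.findContours(m,0,1)[0],key=cv2.contourArea);r=cv2.minAreaRect(c);print(r)
P=[ray(a,p,3)[:2] for p in cv2.boxPoints(r)];print(P)
E
```

```text
((285.76922607421875, 203.3461456298828), (40.98827362060547, 31.574697494506836), 78.69007110595703)
[array([617.58626984, -62.75991144]), array([ 636.33846741, -152.6874    ]), array([ 519.84342721, -175.66454484]), array([501.37027569, -86.35223088])]
```

View pics/v1.png

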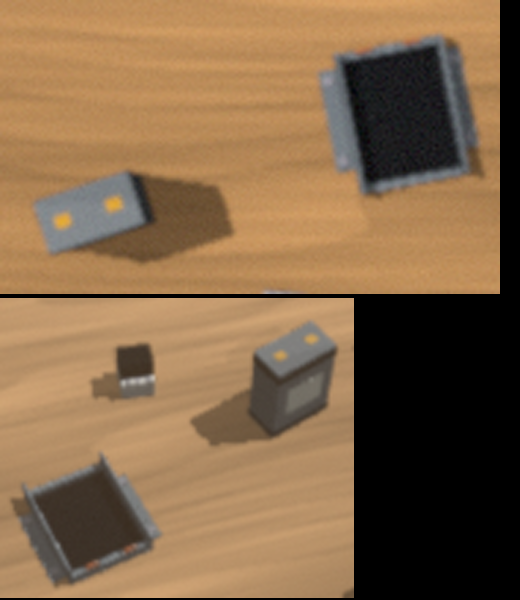

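Copper leaves show on the far (upper, away from robot) edge of the bay, so the stop is far, and the lip faces the robot; the bay x points roughly to world +x. Now I'll measure the pack's top and work out a viewing pose.

```bash
python3 - <<'E'
from h import *
import pickle
a,b=pickle.load(open('c0.pkl','rb'))
hsv=cv2.cvtColor(a['image'],cv2.COLOR_RGB2HSV)
print(hsv[236,170],hsv[232,195],hsv[234,182],hsv[232,200],hsv[210,268])
m=((hsv[:,:,1]<70)&(hsv[:,:,2]>70)).astype(np.uint8)
m[:215]=0;m[260:]=0;m[:,:150]=0;m[:,215:]=0
m=cv2.morphologyEx(m,cv2.MORPH_CLOSE,np.ones((5,5)))
c=max(cv2.findContours(m,0,1)[0],key=cv2.contourArea);r=cv2.minAreaRect(c);print(r)
P=np.array([ray(a,p,120)[:2] for p in cv2.boxPoints(r)]);print(P,P.mean(0));
d=P[1]-P[0];e=P[2]-P[1];print(np.linalg.norm(d),np.linalg.norm(e),np.degrees(np.arctan2(*d[::-1])),np.degrees(np.arctan2(*e[::-1])))
# bay by outer grey region
m=((hsv[:,:,1]<90)).astype(np.uint8);m[:172]=0;m[238:]=0;m[:,:252]=0;m[:,320:]=0
w=cap('wrist');E=np.array(w['extrinsics']);s=arm.read_state();T=R.from_rotvec(s['orientation']).as_matrix()
cc=-E[:3,:3].T@E[:3,3]; print('cam in tool',T.T@(cc-s['tcp_pos']),'axes',T.T@E[:3,:3].T,w['K'])
E
```

```text
[114   9 140] [101  17 121] [111  18 142] [ 14 133  73] [108  25 121]
((180.15000915527344, 236.95001220703125), (19.60611915588379, 34.46882247924805), 71.56504821777344)
[[479.77496075 220.80194535]
 [509.17376852 134.84157327]
 [460.25817628 117.65225882]
 [431.05784421 203.36600218]] [470.06618744 169.16544491]
90.84864042626549 51.8479285546305 -71.11909689665652 -160.6381334665201
cam in tool [  68.05665468   -0.98096647 -119.72231138] axes [[-4.23146219e-07 -9.61642032e-01 -2.74307495e-01]
 [ 9.99998956e-01 -3.96694582e-04  1.38915285e-03]
 [-1.44468406e-03 -2.74307208e-01  9.61641029e-01]] [[308.4116017    0.         254.73622734]
 [  0.         308.4116017  188.64080518]
 [  0.           0.           1.        ]]
```

```bash
python3 -m inch '[[[3.4,-2.7,0],[0,0,0],8.5],[[3.4,-2.7,0],[0,0,0],8.5],[[3.4,-2.7,0],[0,0,0],8.5],[[3.4,-2.7,0],[0,0,0],8.5],[[3.4,-2.7,0],[0,0,0],8.5]]' 60
python3 -m inch '[[[3.4,-2.7,0],[0,0,0],8.5],[[3.4,-2.7,0],[0,0,0],8.5],[[3.4,-2.7,0],[0,0,0],8.5],[[3.4,-2.7,0],[0,0,0],8.5],[[3.4,-2.7,0],[0,0,0],8.5]]'
python3 -m inch '[[[3.4,-2.7,0],[0,0,0],8.5],[[3.4,-2.7,0],[0,0,0],8.5],[[3.4,-2.7,0],[0,0,0],8.5],[[3.4,-2.7,0],[0,0,0],8.5],[[3.4,-2.7,0],[0,0,0],8.5]]'
python3 -m inch '[[[0,0,0],[0,0,-9.5],8.5],[[0,0,0],[0,0,-9.5],8.5],[[0,0,0],[0,0,-9.5],8.5],[[0,0,0],[0,0,-9.5],8.5],[[0,0,0],[0,0,-9.5],8.5]]'
python3 -m inch '[[[0,0,1],[0,0,-9.5],8.5],[[0,0,1],[0,0,-9.5],8.5],[[0,0,1],[0,0,-9.5],8.5],[[0,0,1],[0,0,-9.5],8.5],[[0,0,0],[0,0,0],8.5]]'
python3 - <<'E'
from h import *
import pickle
show();w=cap('wrist','w1.png');pickle.dump(w,open('w1.pkl','wb'))
E
```

```text
time_s: 0.78
tcp_pos: [295.5, -425.4, 253.2]
orientation: [-3.113, -0.424, 0.0]
force: [1.7, -1.0, 0.1]
width: 84.9
grasp_force: 0.0
time_s: 1.4
tcp_pos: [423.2, -249.9, 253.3]
orientation: [3.113, 0.424, -0.0]
force: [0.7, -1.6, 0.4]
width: 85.1
grasp_force: 0.0
time_s: 2.02
tcp_pos: [550.9, -74.4, 253.2]
orientation: [3.113, 0.424, -0.0]
force: [0.8, 0.4, 0.1]
width: 84.7
grasp_force: 0.0
time_s: 2.65
tcp_pos: [550.2, -75.6, 253.1]
orientation: [-2.674, -1.649, 0.0]
force: [-0.3, 0.2, -0.2]
width: 85.3
grasp_force: 0.0
time_s: 3.28
tcp_pos: [549.8, -75.7, 212.6]
orientation: [-1.998, -2.422, 0.001]
force: [0.1, -0.6, 0.2]
width: 85.0
grasp_force: 0.0
t 3.275 tcp [549.807 -75.736 212.591] F [ 0.104 -0.614  0.167] w 85.023823437897 0.0
[[-0.19   0.982 -0.002]
 [ 0.982  0.19   0.001]
 [ 0.001 -0.001 -1.   ]]
```

View pics/w1.png

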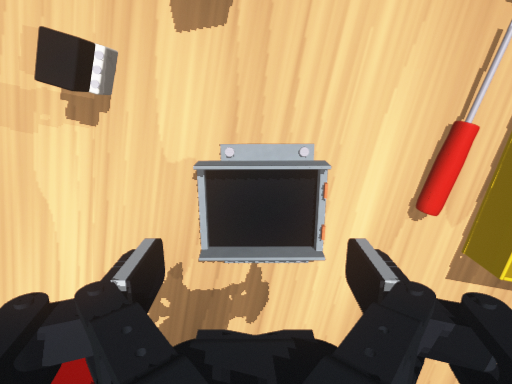

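The wrist view shows the bay clearly: lip on the left (cols ~197–206), stop with copper leaves on the right (cols ~318–327), rows 162–262. I fit the dark bed's edges.

```bash
python3 - <<'E'
from h import *
import pickle
w=pickle.load(open('w1.pkl','rb'));g=cv2.cvtColor(w['image'],cv2.COLOR_RGB2GRAY)
m=(g<60).astype(np.uint8);m[:160]=0;m[262:]=0;m[:,:190]=0;m[:,335:]=0
m=cv2.morphologyEx(m,cv2.MORPH_OPEN,np.ones((5,5)))
xs={'L':[], 'R':[], 'B':[], 'T':[]}
for r in range(180,240,4):
    k=np.where(m[r])[0]; xs['L'].append((k.min()-.5,r)); xs['R'].append((k.max()+.5,r))
for q in range(215,308,6):
    k=np.where(m[:,q])[0]; xs['T'].append((q,k.min()-.5)); xs['B'].append((q,k.max()+.5))
W={}
for n,z in zip('LRBT',(3,3,3,30)):
    p=np.array([ray(w,u,z)[:2] for u in xs[n]]); c=np.median(p,0); v=cv2.fitLine(p.astype(np.float32),cv2.DIST_HUBER,0,.01,.01).ravel()
    W[n]=v; print(n,v,np.degrees(np.arctan2(v[1],v[0]))%180)
ang=np.radians(np.mean([(np.degrees(np.arctan2(W['L'][1],W['L'][0]))%180)-90,(np.degrees(np.arctan2(W['R'][1],W['R'][0]))%180)-90,np.degrees(np.arctan2(W['B'][1],W['B'][0])),np.degrees(np.arctan2(W['T'][1],W['T'][0]))]))
ang=np.degrees(ang);print('ang',ang)
a=np.radians(ang);ux=np.array([np.cos(a),np.sin(a)]);uy=np.array([-ux[1],ux[0]])
l,r,b,t=[W['L'][2:]@ux,W['R'][2:]@ux,W['B'][2:]@uy,W['T'][2:]@uy]
print('inner len',r-l,'width',t-b)
o=((l-8)+(r-131))/2*ux+(b+t)/2*uy
print('origin',o,'place pack at',o-26*ux, [proj(w,(*(o+x*ux+y*uy),z)) for x,y,z in((0,0,12),(139,53,30),(0,-53,30))])
E
```

```text
L [ 1.9029005e-01 -9.8172790e-01  5.0185010e+02 -1.2314402e+02] 100.96972
R [ 2.0454827e-01 -9.7885650e-01  6.2505603e+02 -1.1206985e+02] 101.80306
B [ 9.8166794e-01  1.9059914e-01  5.8218024e+02 -1.6447687e+02] 10.987751
T [ 9.8173040e-01  1.9027719e-01  5.6079224e+02 -6.9780190e+01] 10.968961
ang 11.182372
inner len 123.014496 width 97.04668
origin [ 495.4836  -132.15314] place pack at [ 469.97723 -137.19539] [array([198.24372032, 209.31647085]), array([331.41806513, 164.87997548]), array([197.95995713, 260.62207816])]
```

```bash
python3 -m inch '[[[4.3,-0.5,0],[0,0,0],8.5],[[4.3,-0.5,0],[0,0,0],8.5],[[4.3,-0.5,0],[0,0,0],8.5],[[4.3,-0.5,0],[0,0,0],8.5],[[4.3,-0.5,0],[0,0,0],8.5]]'
python3 -m inch '[[[4.1,-0.6,0],[0,0,0],8.5],[[0,0,0],[0,0,-8.4],8.5],[[0,0,0],[0,0,0],8.5]]'
python3 - <<'E'
from h import *
import pickle
show();w=cap('wrist','w2.png');pickle.dump(w,open('w2.pkl','wb'))
E
```

```text
time_s: 3.95
tcp_pos: [484.3, 132.0, 214.0]
orientation: [2.003, 2.419, 0.001]
force: [-0.4, 0.5, 0.3]
width: 84.9
grasp_force: 0.0
time_s: 4.32
tcp_pos: [471.0, 170.0, 213.7]
orientation: [1.819, 2.561, 0.0]
force: [1.2, -0.3, -0.6]
width: 85.0
grasp_force: 0.0
t 4.325 tcp [470.987 170.024 213.668] F [ 1.209 -0.333 -0.63 ] w 85.0413781972805 0.0
[[-0.329  0.944  0.   ]
 [ 0.944  0.329  0.   ]
 [-0.     0.    -1.   ]]
```

View pics/w2.png

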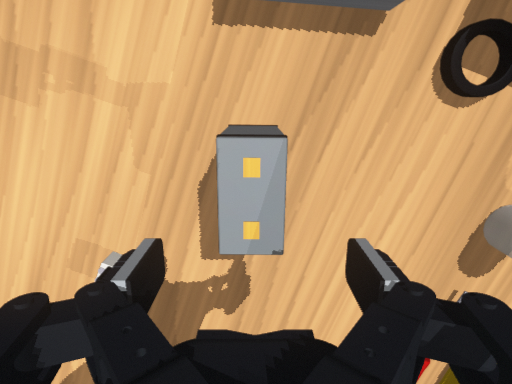

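The pack's top shows at corners about (217,136), (287,136), (283,254), (220,254), nicely aligned with the fingers.

```bash
python3 - <<'E'
from h import *
import pickle
w=pickle.load(open('w2.pkl','rb'))
P=np.array([ray(w,u,120)[:2] for u in((217,136),(287,136),(283,254),(220,254))]);print(P,P.mean(0))
for i in range(4):
    d=P[(i+1)%4]-P[i];print(np.linalg.norm(d),np.degrees(np.arctan2(d[1],d[0])))
s=arm.read_state();T=R.from_rotvec(s['orientation']).as_matrix();print('tool shift',T.T@(np.append(P.mean(0),120)-s['tcp_pos']))
E
```

```text
[[429.72255029 205.36468314]
 [475.09389632 221.19502773]
 [504.20974798 136.30944695]
 [458.59792085 120.40325775]] [466.90602886 170.8181039 ]
48.05370797892554 19.234197087777343
89.74015066856599 -71.06797289966092
48.30575151462879 -160.77483012332644
89.73422328561817 108.77107274113158
tool shift [ 2.6306725  -3.63180117 93.58217525]
```

```bash
python3 -m inch '[[[0.25,-0.35,0],[0,0,0],8.5],[[0,0,4],[0,0,0],8.5],[[0,0,4],[0,0,0],8.5],[[0,0,3.7],[0,0,0],8.5],[[0,0,0],[0,0,0],8.5]]'
python3 -m inch '[[[0,0,0],[0,0,0],4],[[0,0,0],[0,0,0],4],[[0,0,0],[0,0,0],4],[[0,0,0],[0,0,0],4],[[0,0,0],[0,0,0],4]]' 50
python3 -m inch '[[[0,0,0],[0,0,0],4],[[0,0,0],[0,0,0],4],[[0,0,-0.5],[0,0,0],4],[[0,0,-2],[0,0,0],4],[[0,0,0],[0,0,0],4]]' 50
python3 - <<'E'
from h import *
show()
E
```

```text
time_s: 5.0
tcp_pos: [465.6, 170.4, 94.9]
orientation: [-1.817, -2.561, 0.005]
force: [-0.1, 0.7, 0.1]
width: 85.2
grasp_force: 0.0
time_s: 5.62
tcp_pos: [467.6, 171.1, 97.8]
orientation: [1.815, 2.562, 0.003]
force: [-0.0, 0.4, 10.7]
width: 49.9
grasp_force: 50.1
time_s: 6.25
tcp_pos: [467.4, 171.1, 122.5]
orientation: [1.815, 2.563, 0.003]
force: [-0.5, 0.7, -5.8]
width: 49.6
grasp_force: 53.8
t 6.25 tcp [467.432 171.056 122.524] F [-0.48   0.667 -5.807] w 49.564587132372885 53.84841799736023
[[-0.332  0.943  0.002]
 [ 0.943  0.332  0.001]
 [-0.     0.002 -1.   ]]
```

```bash
python3 -m inch '[[[0,0,-2],[0,0,0],4],[[0,0,-2],[0,0,0],4],[[-2,-0.75,0],[0,0,0],4],[[-3.6,-1.35,0],[0,0,0],4],[[-3.6,-1.35,0],[0,0,0],4]]'
python3 -m inch '[[[-3.6,-1.35,0],[0,0,0],4],[[-3.6,-1.35,0],[0,0,0],4],[[-3.6,-1.35,0],[0,0,0],4],[[-3.6,-1.35,0],[0,0,0],4],[[-3.6,-1.35,0],[0,0,0],4]]'
python3 -m inch '[[[-1.9,-0.6,0],[0,0,0],4],[[0,0,0],[0,0,4.2],4],[[0,0,0],[0,0,4.2],4],[[0,0,0],[0,0,0],4],[[0,0,0],[0,0,0],4]]'
cat >> h.py <<'E'
def bay(a=11.0,o=(495.5,-132.2)):
    s=arm.read_state();T=R.from_rotvec(s['orientation']).as_matrix();a=np.radians(a)
    B=np.array([[np.cos(a),-np.sin(a),0],[np.sin(a),np.cos(a),0],[0,0,1]])
    print('t',s['time_s'],'bay tcp',B.T@(np.array(s['tcp_pos'])-[*o,0]),'F bay',B.T@np.array(s['force']),'w',s['width'],'yaw',np.degrees(np.arctan2(T[1,1],T[0,1])),'tz',T[:,2])
E
python3 - <<'E'
from h import *
show();bay()
E
```

```text
time_s: 6.88
tcp_pos: [464.5, 71.5, 160.9]
orientation: [-1.815, -2.564, 0.001]
force: [-0.0, -0.6, -5.1]
width: 49.1
grasp_force: 54.2
time_s: 7.5
tcp_pos: [460.6, -120.9, 160.9]
orientation: [-1.815, -2.564, 0.0]
force: [1.1, 0.5, -6.2]
width: 49.6
grasp_force: 54.2
time_s: 8.12
tcp_pos: [461.5, -139.3, 161.1]
orientation: [-1.996, -2.426, 0.0]
force: [1.2, -0.2, -6.1]
width: 49.8
grasp_force: 54.1
t 8.125 tcp [ 461.539 -139.331  161.081] F [ 1.247 -0.172 -6.116] w 49.78241384333844 54.14191246032715
[[-0.193  0.981 -0.   ]
 [ 0.981  0.193  0.   ]
 [ 0.    -0.    -1.   ]]
t 8.125 bay tcp [-34.697  -0.52  161.081] F bay [ 1.191 -0.406 -6.116] w 49.78241384333844 yaw 11.112471576778574 tz [-0.  0. -1.]
```

```bash
python3 -m inch '[[[0,0,3],[0,0,0],4],[[0,0,2],[0,0,0],4],[[0,0,1],[0,0,0],4],[[0,0.05,0.1],[0,0,0],4],[[0,0,0],[0,0,0],4]]'
python3 -m inch '[[[0,0.3,0],[0,0,0],4],[[0,0.2,0],[0,0,0],4],[[0,0.1,0],[0,0,0],4],[[0,0.1,0],[0,0,0],4],[[0,0,0],[0,0,0],4]]'
python3 - <<'E'
from h import *
bay();w=cap('wrist','w3.png')
E
```

```text
time_s: 8.75
tcp_pos: [462.5, -139.3, 100.8]
orientation: [1.997, 2.424, 0.001]
force: [-0.2, -0.5, -5.2]
width: 49.2
grasp_force: 54.1
time_s: 9.38
tcp_pos: [469.0, -137.9, 100.3]
orientation: [-1.998, -2.424, -0.0]
force: [0.3, -0.1, -5.6]
width: 49.4
grasp_force: 54.2
t 9.375 bay tcp [-27.05963749  -0.54186846 100.2861016 ] F bay [ 0.28288533 -0.10862612 -5.6108219 ] w 49.377518338625194 yaw 11.01925149668472 tz [-2.28239240e-05  4.67448959e-05 -9.99999999e-01]
```

View pics/w3.png

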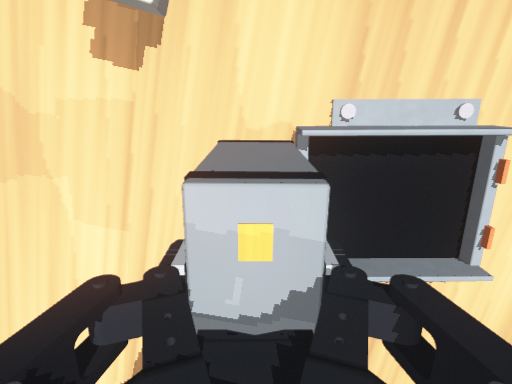

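The module is square and just short of the lip (bay corner at ~(300,140)). I'll creep forward until contact.

```bash
python3 -m inch '[[[0,0.1,0],[0,0,0],4],[[0,0,0],[0,0,0],4]]'; python3 -m inch '[[[0,0.05,0],[0,0,0],4],[[0,0,0],[0,0,0],4]]'; python3 -m inch '[[[0,0.05,0],[0,0,0],4],[[0,0,0],[0,0,0],4]]'
python3 - <<'E'
from h import *
bay()
E
```

```text
time_s: 9.68
tcp_pos: [470.1, -137.7, 100.3]
orientation: [1.998, 2.424, 0.0]
force: [0.1, 0.2, -6.0]
width: 49.9
grasp_force: 54.2
time_s: 9.93
tcp_pos: [470.5, -137.6, 100.3]
orientation: [-1.998, -2.424, -0.0]
force: [-0.1, -0.4, -5.5]
width: 49.2
grasp_force: 54.2
time_s: 10.18
tcp_pos: [471.0, -137.5, 100.3]
orientation: [1.998, 2.424, 0.0]
force: [0.1, 0.7, -5.3]
width: 49.2
grasp_force: 54.2
t 10.175 bay tcp [-25.04621585  -0.55842148 100.30835116] F bay [ 0.21016756  0.71669065 -5.34535326] w 49.23787069919028 yaw 11.015722746231411 tz [ 3.48454396e-05  3.82280314e-05 -9.99999999e-01]
```

```bash
python3 -m inch '[[[0,0.05,0],[0,0,0],4],[[0,0,0],[0,0,0],4]]'|grep force:; python3 -m inch '[[[0,0.05,0],[0,0,0],4],[[0,0,0],[0,0,0],4]]'|grep force:; python3 -m inch '[[[0,0.05,0],[0,0,0],4],[[0,0,0],[0,0,0],4]]'
python3 - <<'E'
from h import *
bay()
E
```

```text
force: [-1.2, 0.3, -6.0]
grasp_force: 54.2
force: [0.4, 0.5, -5.8]
grasp_force: 54.2
time_s: 10.92
tcp_pos: [472.3, -137.3, 100.2]
orientation: [-1.998, -2.424, 0.001]
force: [-2.2, -0.3, -4.8]
width: 49.6
grasp_force: 54.3
t 10.925 bay tcp [-23.78187613  -0.59204584 100.24279927] F bay [-2.24652439  0.12998664 -4.79887589] w 49.60041612695905 yaw 11.01223482586575 tz [-4.46173101e-04 -7.88482119e-05 -9.99999897e-01]
```

Contact at −24 by my estimate (true −25), so the bay estimate is about 1 mm off. Back off a touch, set down, release.

```bash
python3 -m inch '[[[0,-0.05,0.15],[0,0,0],4],[[0,0,0.05],[0,0,0],4],[[0,0,0],[0,0,0],4]]'; python3 -m inch '[[[0,0,0.05],[0,0,0],4],[[0,0,0],[0,0,0],4]]'
python3 - <<'E'
from h import *
bay()
E
```

```text
time_s: 11.3
tcp_pos: [472.1, -137.3, 98.3]
orientation: [1.998, 2.424, 0.0]
force: [-0.2, -1.2, -5.5]
width: 49.4
grasp_force: 54.2
time_s: 11.55
tcp_pos: [472.0, -137.3, 97.8]
orientation: [1.998, 2.424, 0.0]
force: [0.2, -0.3, -4.6]
width: 49.8
grasp_force: 54.3
t 11.55 bay tcp [-24.01360864  -0.552835    97.81985805] F bay [ 0.18524316 -0.35413602 -4.58808557] w 49.78341301245877 yaw 11.015915842612491 tz [ 1.24504962e-04  3.82975061e-05 -9.99999992e-01]
```

```bash
python3 -m inch '[[[0,0,0.05],[0,0,0],4],[[0,0,0.05],[0,0,0],4],[[0,0,0],[0,0,0],4]]'; python3 -m inch '[[[0,0,0],[0,0,0],8.5],[[0,0,0],[0,0,0],8.5],[[0,0,0],[0,0,0],8.5],[[0,0,0],[0,0,0],8.5]]'
python3 - <<'E'
from h import *
bay()
E
```

```text
time_s: 11.92
tcp_pos: [472.1, -137.3, 97.8]
orientation: [1.997, 2.424, -0.001]
force: [-6.7, 2.1, 21.8]
width: 49.4
grasp_force: 57.3
time_s: 12.42
tcp_pos: [472.0, -137.4, 96.7]
orientation: [-1.998, -2.424, -0.0]
force: [0.4, -0.0, 0.2]
width: 84.8
grasp_force: 0.0
t 12.425 bay tcp [-24.09280297  -0.58562141  96.74554342] F bay [ 0.40533906 -0.08906423  0.22243561] w 84.82331143265759 yaw 11.01123437568441 tz [-6.15914859e-05  6.32824652e-05 -9.99999996e-01]
```

```bash
python3 -m inch '[[[0,0,-3],[0,0,0],8.5],[[0,0,-4],[0,0,0],8.5],[[0,0,-4],[0,0,0],8.5],[[0,0,0],[0,0,0],8.5]]'
python3 - <<'E'
from h import *
import pickle
bay();w=cap('wrist','w4.png');pickle.dump(w,open('w4.pkl','wb'))
E
```

```text
time_s: 12.92
tcp_pos: [473.1, -137.7, 209.2]
orientation: [1.996, 2.421, 0.002]
force: [0.4, -0.4, -1.6]
width: 85.2
grasp_force: 0.0
t 12.925 bay tcp [-23.00521979  -1.12375416 209.24410665] F bay [ 0.35812146 -0.43895818 -1.63793412] w 85.1747416886891 yaw 10.99036935811594 tz [ 0.00409476 -0.00149918 -0.99999049]
```

View pics/w4.png

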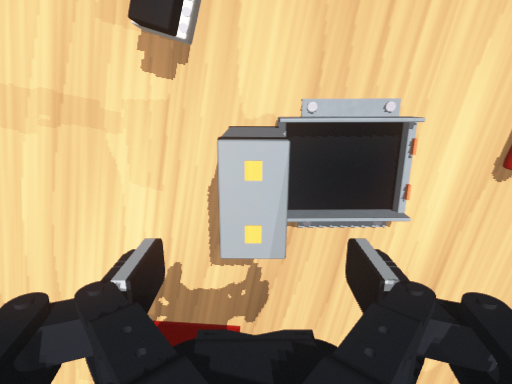

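The module stands upright and square at the lip; top corners (219,139), (289,139), (286,258), (221,258). Check its sideways position against the bay in the same image.

```bash
python3 - <<'E'
from h import *
import pickle
w=pickle.load(open('w4.pkl','rb'));a=np.radians(11.0);B=np.array([[np.cos(a),-np.sin(a)],[np.sin(a),np.cos(a)]])
f=lambda u,z:B.T@(ray(w,u,z)[:2]-[495.5,-132.2])
P=np.array([f(u,120) for u in((219,139),(289,139),(286,258),(221,258))]);print(P,P.mean(0))
g=cv2.cvtColor(w['image'],cv2.COLOR_RGB2GRAY)
for q in(310,340,370):
    k=np.where(g[115:222,q]<60)[0]+115; print(f((q,k.min()-.5),30),f((q,k.max()+.5),3))
k=np.where(g[180,290:420]<60)[0]+290;print('stop',f((k.max()+.5,180),3))
E
```

```text
[[-48.33673935  43.97655811]
 [ -1.18457627  43.9464821 ]
 [ -0.70510622 -45.34901098]
 [-49.71737895 -45.23784896]] [-24.9859502   -0.66595493]
[28.59606426 48.48419708] [ 38.19986379 -49.16391372]
[57.13983337 48.47167   ] [ 71.82694423 -48.02492829]
[85.70439477 48.45913381] [105.53974335 -48.07701052]
stop [130.02196765 -15.06962966]
```

```bash
python3 -m inch '[[[0,-3.2,0],[0,0,0],0],[[0.05,-3.2,0],[0,0,0],0],[[0,0,0],[0,0,0],0],[[0,0,0],[0,0,0],0],[[0,0,0],[0,0,0],0]]'
python3 -m inch '[[[0,0,4],[0,0,0],0],[[0,0,4.2],[0,0,0],0],[[0,0,0],[0,0,0],0],[[0,0,0],[0,0,0],0]]'
python3 - <<'E'
from h import *
bay();cap('scene','s1.png')
E
```

```text
time_s: 13.6
tcp_pos: [409.5, -148.8, 206.5]
orientation: [-1.997, -2.425, -0.001]
force: [0.5, 0.1, 0.3]
width: 0.0
grasp_force: 0.0
time_s: 14.1
tcp_pos: [409.7, -148.9, 125.8]
orientation: [1.997, 2.425, 0.001]
force: [0.0, -0.1, 0.0]
width: -0.2
grasp_force: 0.0
t 14.1 bay tcp [-8.73576315e+01 -4.33295243e-03  1.25779743e+02] F bay [-0.02073987 -0.13300228  0.03841239] w -0.19684641566336275 yaw 11.048211242028422 tz [ 5.87769898e-04  2.45809345e-05 -9.99999827e-01]
```

```bash
python3 -m inch '[[[0,1,0],[0,0,0],0],[[0,0.8,0],[0,0,0],0],[[0,0.3,0],[0,0,0],0],[[0,0.3,0],[0,0,0],0],[[0,0.3,0],[0,0,0],0]]'
python3 -m inch '[[[0,0.3,0],[0,0,0],0],[[0,0.3,0],[0,0,0],0],[[0,0.3,0],[0,0,0],0]]'
python3 - <<'E'
from h import *
bay()
E
```

```text
time_s: 14.78
tcp_pos: [435.5, -143.9, 124.7]
orientation: [-1.998, -2.424, 0.001]
force: [-1.7, -1.0, 0.9]
width: -0.1
grasp_force: 0.8
time_s: 15.15
tcp_pos: [444.5, -142.2, 124.8]
orientation: [-1.998, -2.424, 0.0]
force: [-2.2, -1.1, 1.6]
width: -0.0
grasp_force: 0.9
t 15.15 bay tcp [-5.19800468e+01 -6.88137337e-02  1.24777919e+02] F bay [-2.36960098 -0.64529207  1.56247167] w -0.008672927535697214 yaw 11.012099087307265 tz [-1.77676264e-04  1.91741917e-05 -9.99999984e-01]
```

```bash
python3 -m inch '[[[0,0.4,0],[0,0,0],0],[[0,0.4,0],[0,0,0],0],[[0,0.4,0],[0,0,0],0],[[0,0.4,0],[0,0,0],0],[[0,0.4,0],[0,0,0],0]]'
python3 -m inch '[[[0,0.4,0],[0,0,0],0],[[0,0.4,0],[0,0,0],0],[[0,0.4,0],[0,0,0],0],[[0,0.4,0],[0,0,0],0],[[0,0.4,0],[0,0,0],0]]'
python3 - <<'E'
from h import *
bay();w=cap('scene','s2.png');cv2.imwrite('pics/s2.png',cv2.resize(w['image'][110:260,150:350,::-1],(600,450)))
E
```

```text
time_s: 15.78
tcp_pos: [464.3, -138.3, 124.8]
orientation: [1.998, 2.424, 0.0]
force: [-1.6, -0.5, 1.3]
width: -0.0
grasp_force: 0.5
time_s: 16.4
tcp_pos: [483.9, -134.5, 124.8]
orientation: [1.998, 2.424, 0.0]
force: [-0.1, -1.1, -0.6]
width: -0.4
grasp_force: 0.0
t 16.4 bay tcp [-1.17878648e+01 -6.92944684e-02  1.24794625e+02] F bay [-0.29602356 -1.06589325 -0.64460028] w -0.383888306636424 yaw 11.014146646142988 tz [ 3.61010370e-05  1.90904736e-05 -9.99999999e-01]
```

View pics/s2.png

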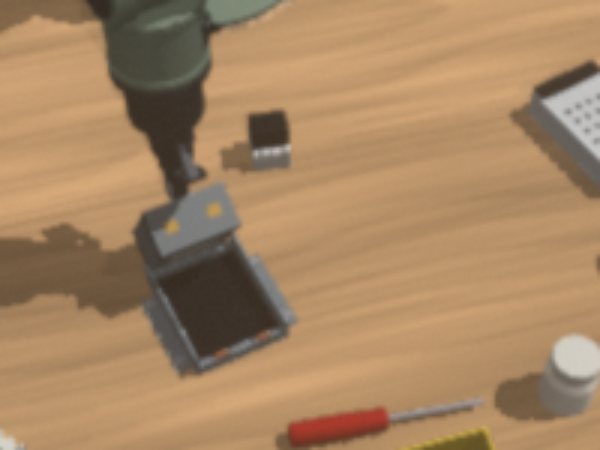

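The module is mid-tip over the lip, terminals up-forward. Push on slightly and let it fall.

```bash
python3 -m inch '[[[0,0.3,0],[0,0,0],0],[[0,0,0],[0,0,0],0],[[0,0,0],[0,0,0],0],[[0,0,0],[0,0,0],0],[[0,0,0],[0,0,0],0]]'
python3 - <<'E'
from h import *
bay();w=cap('scene','s3.png');cv2.imwrite('pics/s3.png',cv2.resize(w['image'][110:260,150:350,::-1],(600,450)))
E
```

```text
time_s: 17.08
tcp_pos: [486.5, -134.0, 124.8]
orientation: [-1.998, -2.424, 0.0]
force: [0.7, 0.7, 0.8]
width: 0.3
grasp_force: 0.0
t 17.075 bay tcp [-9.15172329e+00 -8.82400776e-02  1.24796865e+02] F bay [0.81786988 0.53880948 0.79040482] w 0.3051947779772725 yaw 11.009161749265608 tz [-5.72677926e-05  4.16808782e-07 -9.99999998e-01]
```

View pics/s3.png

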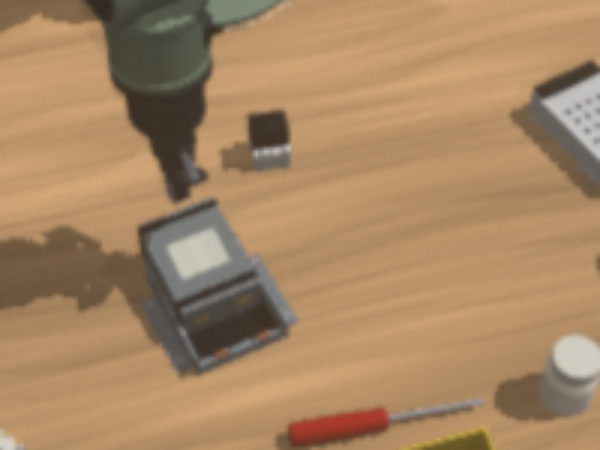

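The module lies in the bay with its label up, rear on the lip, terminals ~35 mm short of the stop. Go behind and push low.

```bash
python3 -m inch '[[[0,-3.8,0],[0,0,0],0],[[0,-3.8,0],[0,0,0],0],[[0,0,0],[0,0,0],0],[[0,0,4],[0,0,0],0],[[0,0,3.6],[0,0,0],0]]'
python3 -m inch '[[[0,0.4,0],[0,0,0],0],[[0,0.4,0],[0,0,0],0],[[0,0.2,0],[0,0,0],0],[[0,0,0],[0,0,0],0]]'
python3 - <<'E'
from h import *
bay();w=cap('top');i=w['image'];cv2.imwrite('pics/t3.png',i[:,:,::-1])
g=cv2.cvtColor(i,cv2.COLOR_RGB2GRAY)
a=np.radians(11.0);B=np.array([[np.cos(a),-np.sin(a)],[np.sin(a),np.cos(a)]]);o=np.array([495.5,-132.2])
# profile along bay centreline at z=55 heights
for y in(-30,30):print([int(g[tuple(np.round(proj(w,(*(o+B@[x,y]),58))[::-1]).astype(int))]) for x in range(-60,130,4)])
E
```

```text
time_s: 17.75
tcp_pos: [412.8, -148.7, 48.0]
orientation: [1.998, 2.423, 0.001]
force: [0.9, -0.4, 0.0]
width: 0.3
grasp_force: 0.0
time_s: 18.25
tcp_pos: [422.3, -146.8, 49.6]
orientation: [1.998, 2.423, 0.001]
force: [0.7, -0.8, -1.1]
width: 0.0
grasp_force: 0.0
t 18.25 bay tcp [-74.60299302  -0.42207567  49.61398763] F bay [ 0.51127032 -0.89685221 -1.11397568] w 0.043216919934204144 yaw 10.992032306103878 tz [ 1.39249070e-03 -4.11248411e-04 -9.99998946e-01]
[118, 114, 110, 108, 102, 99, 92, 81, 77, 70, 80, 84, 47, 92, 117, 123, 122, 125, 124, 141, 171, 164, 160, 178, 172, 155, 151, 169, 161, 155, 154, 130, 123, 123, 126, 105, 72, 50, 88, 111, 71, 33, 28, 25, 25, 24, 21, 55]
[100, 99, 97, 97, 93, 87, 102, 112, 88, 72, 87, 81, 47, 94, 116, 125, 125, 123, 127, 124, 127, 129, 132, 130, 126, 131, 124, 125, 131, 130, 128, 126, 120, 126, 124, 105, 76, 59, 92, 100, 73, 28, 28, 30, 28, 31, 33, 53]
```

```bash
python3 -m inch '[[[0,1,0],[0,0,0],0],[[0,0.8,0],[0,0,0],0],[[0,0.6,0],[0,0,0],0],[[0,0.4,0],[0,0,0],0],[[0,0.3,0],[0,0,0],0]]'
python3 -m inch '[[[0,0.3,0],[0,0,0],0],[[0,0.3,0],[0,0,0],0],[[0,0.3,0],[0,0,0],0],[[0,0.3,0],[0,0,0],0]]'
python3 - <<'E'
from h import *
bay()
E
```

```text
time_s: 18.92
tcp_pos: [452.4, -140.6, 48.7]
orientation: [-1.998, -2.424, 0.0]
force: [-1.1, -0.4, -0.2]
width: -0.1
grasp_force: 0.0
time_s: 19.42
tcp_pos: [464.1, -138.4, 48.8]
orientation: [-1.998, -2.424, 0.0]
force: [-2.1, -0.9, -0.9]
width: -0.1
grasp_force: 0.6
t 19.425 bay tcp [-32.04966726  -0.08856902  48.75002286] F bay [-2.21453032 -0.45609262 -0.89126829] w -0.0854347204392947 yaw 11.009252387999249 tz [-2.87082868e-04 -1.19479639e-05 -9.99999959e-01]
```

```bash
python3 -m inch '[[[0,0.3,0],[0,0,0],0],[[0,0.3,0],[0,0,0],0],[[0,0.3,0],[0,0,0],0]]'|grep -E 'tcp|ce:'
python3 -m inch '[[[0,0.3,0],[0,0,0],0],[[0,0.2,0],[0,0,0],0],[[0,0.2,0],[0,0,0],0]]'|grep -E 'tcp|ce:'
python3 - <<'E'
from h import *
bay()
E
```

```text
tcp_pos: [473.0, -136.6, 48.8]
force: [-0.4, -0.7, -0.8]
grasp_force: 0.7
tcp_pos: [479.8, -135.3, 48.8]
force: [-1.3, -0.2, -0.0]
grasp_force: 0.7
t 20.175 bay tcp [-16.00160472  -0.07660471  48.7981395 ] F bay [-1.33832561  0.02071378 -0.04438633] w -0.1291028237640673 yaw 11.008406615153078 tz [-5.89390900e-05  1.90518559e-05 -9.99999998e-01]
```

```bash
python3 -m inch '[[[0,0.2,0],[0,0,0],0],[[0,0.2,0],[0,0,0],0],[[0,0.1,0],[0,0,0],0]]'|grep -E 'tcp|ce:'
python3 -m inch '[[[0,0.1,0],[0,0,0],0],[[0,0.1,0],[0,0,0],0],[[0,0,0],[0,0,0],0]]'|grep -E 'tcp|ce:'
python3 -m inch '[[[0,0.1,0],[0,0,0],0],[[0,0,0],[0,0,0],0]]'|grep -E 'tcp|ce:'
python3 - <<'E'
from h import *
bay();w=cap('scene','s4.png');cv2.imwrite('pics/s4.png',cv2.resize(w['image'][110:260,150:350,::-1],(600,450)))
E
```

```text
tcp_pos: [484.7, -134.3, 48.8]
force: [-1.3, -0.4, -0.4]
grasp_force: 0.7
tcp_pos: [486.7, -133.9, 48.8]
force: [-0.9, -0.1, -0.6]
grasp_force: 0.3
tcp_pos: [487.7, -133.8, 48.8]
force: [-0.8, -0.2, -1.0]
grasp_force: 0.4
t 21.175 bay tcp [-7.98040554 -0.05823061 48.80453764] F bay [-0.8110841  -0.01138906 -0.96220775] w 0.10326552108733622 yaw 11.016667299642688 tz [ 1.44595363e-04  6.23911076e-05 -9.99999988e-01]
```

View pics/s4.png

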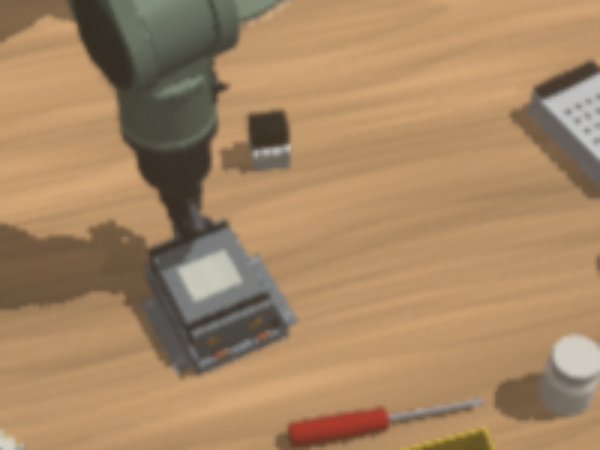

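The module is sliding in squarely, terminals a few mm short of the stop. Creep on.

```bash
for i in 1; do python3 -m inch '[[[0,0.1,0],[0,0,0],0],[[0,0,0],[0,0,0],0]]'|grep -E 'tcp|ce:'
python3 -m inch '[[[0,0.1,0],[0,0,0],0],[[0,0,0],[0,0,0],0]]'|grep -E 'tcp|ce:'
python3 -m inch '[[[0,0.05,0],[0,0,0],0],[[0,0,0],[0,0,0],0]]'|grep -E 'tcp|ce:'
python3 -m inch '[[[0,0.05,0],[0,0,0],0],[[0,0,0],[0,0,0],0]]'|grep -E 'tcp|ce:'
python3 -m inch '[[[0,0.05,0],[0,0,0],0],[[0,0,0],[0,0,0],0]]'|grep -E 'tcp|ce:'; done
python3 - <<'E'
from h import *
bay()
E
```

```text
tcp_pos: [488.7, -133.6, 48.8]
force: [-0.7, -1.1, 0.4]
grasp_force: 0.4
tcp_pos: [489.6, -133.4, 48.8]
force: [-0.9, -0.2, 0.2]
grasp_force: 0.4
tcp_pos: [490.1, -133.3, 48.8]
force: [-1.6, -0.4, 0.4]
grasp_force: 0.5
tcp_pos: [490.6, -133.2, 48.8]
force: [-1.3, 0.8, -0.6]
grasp_force: 0.5
tcp_pos: [491.0, -133.1, 48.8]
force: [-1.0, -0.6, -1.0]
grasp_force: 0.5
t 22.475 bay tcp [-4.55040564 -0.05904683 48.79422489] F bay [-1.10085607 -0.41132352 -0.96069747] w 0.06810540032601997 yaw 11.013099692041871 tz [ 6.33673903e-05  6.44610642e-05 -9.99999996e-01]
```

```bash
for i in 1; do python3 -m inch '[[[0,0.05,0],[0,0,0],0],[[0,0,0],[0,0,0],0]]'|grep -E 'tcp|force: \['
python3 -m inch '[[[0,0.05,0],[0,0,0],0],[[0,0,0],[0,0,0],0]]'|grep -E 'tcp|force: \['
python3 -m inch '[[[0,0.05,0],[0,0,0],0],[[0,0,0],[0,0,0],0]]'|grep -E 'tcp|force: \['
python3 -m inch '[[[0,0.03,0],[0,0,0],0],[[0,0,0],[0,0,0],0]]'|grep -E 'tcp|force: \['
python3 -m inch '[[[0,0.03,0],[0,0,0],0],[[0,0,0],[0,0,0],0]]'|grep -E 'tcp|force: \['; done
python3 - <<'E'
from h import *
bay()
E
```

```text
tcp_pos: [491.6, -133.0, 48.8]
force: [-1.6, -0.5, -0.6]
tcp_pos: [492.0, -132.9, 48.8]
force: [-0.2, 0.2, 0.5]
tcp_pos: [492.5, -132.8, 48.8]
force: [-1.4, -0.6, 0.5]
tcp_pos: [492.8, -132.8, 48.8]
force: [-0.7, -0.5, 0.4]
tcp_pos: [493.1, -132.7, 48.8]
force: [-1.7, 0.3, -1.2]
t 23.725 bay tcp [-2.4815106  -0.07337169 48.79172801] F bay [-1.61685232  0.64997919 -1.21125214] w 0.28160497502217763 yaw 11.013307197237701 tz [-3.46803738e-05  1.86937505e-05 -9.99999999e-01]
```

```bash
for i in 1; do python3 -m inch '[[[0,0.03,0],[0,0,0],0],[[0,0.03,0],[0,0,0],0],[[0,0,0],[0,0,0],0]]'|grep -E 'tcp|force: \['
python3 -m inch '[[[0,0.03,0],[0,0,0],0],[[0,0,0],[0,0,0],0]]'|grep -E 'tcp|force: \['
python3 -m inch '[[[0,0.03,0],[0,0,0],0],[[0,0,0],[0,0,0],0]]'|grep -E 'tcp|force: \['
python3 -m inch '[[[0,0.03,0],[0,0,0],0],[[0,0,0],[0,0,0],0]]'|grep -E 'tcp|force: \['
python3 -m inch '[[[0,0.03,0],[0,0,0],0],[[0,0,0],[0,0,0],0]]'|grep -E 'tcp|force: \['; done
python3 - <<'E'
from h import *
bay();w=cap('scene');cv2.imwrite('pics/s5.png',cv2.resize(w['image'][165:245,190:260,::-1],(525,600),interpolation=cv2.INTER_CUBIC))
E
```

```text
tcp_pos: [493.8, -132.6, 48.9]
force: [-0.1, -0.0, -1.0]
tcp_pos: [494.0, -132.6, 48.8]
force: [-0.1, 1.1, 0.3]
tcp_pos: [494.1, -132.6, 48.8]
force: [-2.7, 0.1, 1.4]
tcp_pos: [494.2, -132.6, 48.7]
force: [-5.3, -1.1, 2.5]
tcp_pos: [494.3, -132.6, 48.7]
force: [-5.9, -1.0, 3.1]
t 25.1 bay tcp [-1.24254841 -0.18320964 48.70349336] F bay [-6.02717994  0.13899027  3.08528883] w 0.06025789422325301 yaw 10.998885871352751 tz [-1.06783832e-03 -2.88814226e-04 -9.99999388e-01]
```

View pics/s5.png

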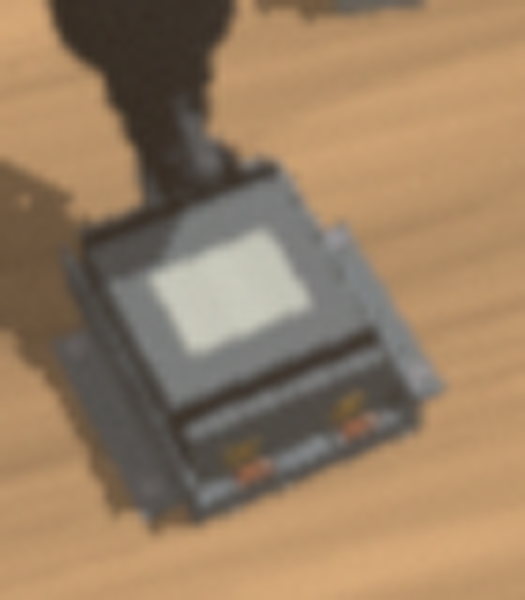

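The terminals are at the stop (terminals and copper leaves meet along the lower edge) and the rear has dropped. Build up to about 15 N.

```bash
python3 -m inch '[[[0,0.03,0],[0,0,0],0],[[0,0,0],[0,0,0],0]]'|grep -E 'tcp|force: \['
python3 -m inch '[[[0,0.03,0],[0,0,0],0],[[0,0,0],[0,0,0],0]]'|grep -E 'tcp|force: \['
python3 -m inch '[[[0,0.03,0],[0,0,0],0],[[0,0,0],[0,0,0],0]]'|grep -E 'tcp|force: \['
```

```text
tcp_pos: [494.4, -132.7, 48.7]
force: [-7.5, -2.4, 4.0]
tcp_pos: [494.4, -132.7, 48.6]
force: [-8.7, -3.1, 6.0]
tcp_pos: [494.5, -132.8, 48.6]
force: [-9.4, -2.8, 6.0]
```

```bash
python3 -m inch '[[[0,0.05,0],[0,0,0],0],[[0,0,0],[0,0,0],0]]'|grep -E 'tcp|force: \['
python3 -m inch '[[[0,0.05,0],[0,0,0],0],[[0,0,0],[0,0,0],0]]'|grep -E 'tcp|force: \['
python3 -m inch '[[[0,0.04,0],[0,0,0],0],[[0,0,0],[0,0,0],0]]'|grep -E 'tcp|force: \['
```

```text
tcp_pos: [494.6, -132.9, 48.5]
force: [-12.1, -4.4, 7.3]
tcp_pos: [494.7, -132.9, 48.5]
force: [-14.5, -5.0, 8.6]
tcp_pos: [494.7, -133.0, 48.4]
force: [-16.6, -4.5, 9.3]
```

```bash
python3 -m inch '[[[0,0,0],[0,0,0],0],[[0,0,0],[0,0,0],0],[[0,0,0],[0,0,0],0],[[0,0,0],[0,0,0],0],[[0,0,0],[0,0,0],0]]'
python3 -m inch '[[[0,0,0],[0,0,0],0],[[0,0,0],[0,0,0],0],[[0,0,0],[0,0,0],0],[[0,0,0],[0,0,0],0],[[0,0,0],[0,0,0],0]]'
python3 - <<'E'
from h import *
import pickle
bay();w=cap('scene');pickle.dump((w,cap('top')),open('c5.pkl','wb'))
a=np.radians(11.0);B=np.array([[np.cos(a),-np.sin(a)],[np.sin(a),np.cos(a)]]);o=np.array([495.5,-132.2])+B@[1.1,0]
print([proj(w,(*(o+B@[x,y]),z)) for x,y,z in((11,45,53),(11,-45,53),(131,45,53),(131,-45,53))])
E
```

```text
time_s: 27.28
tcp_pos: [494.7, -132.9, 48.4]
orientation: [-1.998, -2.421, 0.006]
force: [-16.5, -5.0, 9.7]
width: 0.2
grasp_force: 8.6
time_s: 27.9
tcp_pos: [494.7, -132.9, 48.4]
orientation: [-1.998, -2.421, 0.006]
force: [-16.0, -4.0, 10.0]
width: -0.1
grasp_force: 8.6
t 27.9 bay tcp [-0.88051879 -0.576111   48.43743243] F bay [-16.47792628  -0.83375198   9.97119313] w -0.13588915968053894 yaw 10.952529870963522 tz [-0.00461357 -0.00139626 -0.99998838]
[array([226.10307646, 184.4939224 ]), array([200.52109277, 194.63571452]), array([242.43603903, 211.60583917]), array([215.83023199, 222.86493873])]
```

Held 16 N for over a second. Withdraw slowly, lift, and check numerically.

```bash
python3 -m inch '[[[0,-0.1,0],[0,0,0],0],[[0,-0.3,0],[0,0,0],0],[[0,-1,0],[0,0,0],0],[[0,-3,0],[0,0,0],0],[[0,-3,0],[0,0,0],0]]'
python3 -m inch '[[[0,0,-5],[0,0,0],0],[[0,0,-5],[0,0,0],0],[[0,0,-5],[0,0,0],0],[[0,3,0],[0,0,0],0],[[0,3,0],[0,0,0],0]]'
python3 -m inch '[[[1.5,3,0],[0,0,0],0],[[1.5,3,0],[0,0,0],0],[[1,0,0],[0,0,0],0],[[0,0,0],[0,0,0],0],[[0,0,0],[0,0,0],0]]'
python3 - <<'E'
from h import *
import pickle
bay();w=cap('wrist','w6.png');t=cap('top','t6.png');s=cap('scene','s6.png');pickle.dump((w,t,s),open('c6.pkl','wb'))
a=np.radians(11.0);B=np.array([[np.cos(a),-np.sin(a)],[np.sin(a),np.cos(a)]]);o=np.array([495.5,-132.2])+B@[1.1,0]
for n,c in zip('wts',(w,t,s)):
    print(n,[np.round(proj(c,(*(o+B@[x,y]),z))) for x,y,z in((11,45,53),(11,-45,53),(131,45,53),(131,-45,53),(11,0,53),(131,0,53))])
    g=cv2.cvtColor(c['image'],cv2.COLOR_RGB2GRAY)
    for y in(-30,30):print(y,[int(g[tuple(np.round(proj(c,(*(o+B@[x,y]),53))[::-1]).astype(int))]) for x in range(-20,150,3)])
E
```

```text
time_s: 28.62
tcp_pos: [423.4, -146.1, 48.9]
orientation: [1.998, 2.424, 0.001]
force: [-0.3, -1.2, -0.5]
width: 0.2
grasp_force: 0.0
time_s: 29.25
tcp_pos: [484.0, -135.1, 199.7]
orientation: [1.998, 2.421, 0.0]
force: [-0.9, -0.1, -0.0]
width: 0.4
grasp_force: 0.0
time_s: 29.88
tcp_pos: [534.0, -84.8, 198.9]
orientation: [1.999, 2.423, -0.001]
force: [0.4, -0.4, 0.2]
width: -0.0
grasp_force: 0.0
t 29.875 bay tcp [ 46.85861962  39.15924322 198.85401926] F bay [ 0.30650163 -0.43215034  0.1555848 ] w -0.03295686310085796 yaw 10.965424536462612 tz [-1.56876601e-04 -6.57965040e-04 -9.99999771e-01]
w [array([217., 176.]), array([220., 266.]), array([353., 176.]), array([345., 266.]), array([219., 223.]), array([349., 223.])]
-30 [188, 189, 185, 178, 182, 195, 186, 192, 137, 60, 75, 94, 40, 39, 40, 32, 43, 136, 135, 135, 136, 33, 34, 136, 135, 136, 136, 53, 44, 42, 44, 44, 231, 218, 218, 219, 218, 218, 160, 160, 160, 159, 161, 160, 159, 40, 41, 40, 159, 161, 209, 210, 207, 202, 211, 212, 210]
30 [192, 199, 201, 196, 199, 195, 190, 185, 192, 123, 137, 163, 59, 44, 44, 164, 164, 163, 162, 1
[... 869 characters left out ...]
0, 122, 149, 157]
s [array([226., 184.]), array([201., 195.]), array([242., 212.]), array([216., 223.]), array([213., 190.]), array([229., 217.])]
-30 [154, 155, 154, 153, 151, 151, 148, 147, 147, 147, 129, 129, 89, 60, 60, 104, 121, 121, 125, 124, 124, 125, 133, 154, 170, 160, 178, 178, 153, 169, 169, 181, 161, 161, 180, 161, 173, 173, 143, 126, 126, 124, 124, 121, 115, 86, 59, 78, 78, 111, 103, 94, 79, 78, 99, 99, 89]
30 [153, 153, 153, 153, 156, 152, 152, 149, 149, 149, 139, 109, 96, 66, 87, 103, 121, 123, 125, 123, 123, 124, 126, 124, 124, 125, 127, 127, 124, 127, 125, 124, 129, 124, 126, 123, 123, 124, 123, 123, 124, 123, 123, 123, 114, 70, 70, 68, 104, 110, 116, 96, 78, 78, 77, 75, 73]
```

```bash
python3 - <<'E'
from h import *
import pickle
w,t,s=pickle.load(open('c6.pkl','rb'))
a=np.radians(11.0);B=np.array([[np.cos(a),-np.sin(a)],[np.sin(a),np.cos(a)]]);o=np.array([495.5,-132.2])+B@[1.1,0]
g=cv2.cvtColor(w['image'],cv2.COLOR_RGB2GRAY)
print([proj(w,(*(o+B@[x,45]),z)) for x,z in((30,53),(30,58),(110,53))])
for x in(20,32,50,70,90,108,118):
    print(x,'+y',[int(g[tuple(np.round(proj(w,(*(o+B@[x,y]),53))[::-1]).astype(int))]) for y in np.arange(54,37,-1)],'-y',[int(g[tuple(np.round(proj(w,(*(o+B@[x,y]),53))[::-1]).astype(int))]) for y in np.arange(-36,-56,-1)])
E
```

```text
[array([238.72032302, 175.88603976]), array([238.43298563, 177.24639207]), array([329.06081931, 175.83725216])]
20 +y [76, 39, 37, 35, 35, 36, 38, 38, 37, 37, 37, 38, 43, 43, 44, 45, 43] -y [36, 35, 28, 34, 35, 34, 35, 35, 33, 33, 34, 36, 48, 52, 49, 44, 35, 33, 33, 31]
32 +y [72, 49, 59, 61, 62, 96, 101, 102, 99, 102, 103, 101, 158, 164, 163, 165, 163] -y [135, 136, 135, 181, 94, 39, 35, 33, 35, 35, 34, 34, 36, 32, 33, 33, 34, 32, 32, 32]
50 +y [67, 47, 58, 63, 61, 94, 99, 99, 100, 100, 99, 89, 158, 164, 164, 164, 164] -y [136, 134, 134, 190, 213, 203, 137, 109, 80, 80, 58, 54, 49, 39, 32, 31, 29, 29, 27, 24]
70 +y [64, 47, 61, 61, 96, 101, 99, 101, 100, 101, 100, 107, 154, 162, 162, 162, 162] -y [38, 38, 41, 38, 37, 36, 38, 36, 37, 37, 36, 40, 46, 47, 47, 38, 36, 35, 33, 35]
90 +y [63, 44, 60, 62, 94, 100, 98, 100, 99, 98, 101, 111, 157, 162, 163, 164, 163] -y [160, 160, 159, 159, 160, 160, 158, 159, 158, 158, 155, 111, 135, 188, 194, 194, 195, 196, 196, 154]
108 +y [66, 34, 35, 35, 36, 37, 47, 80, 99, 101, 102, 114, 155, 162, 162, 162, 162] -y [158, 159, 160, 160, 158, 159, 158, 157, 158, 158, 151, 170, 171, 73, 36, 35, 36, 35, 37, 36]
118 +y [93, 78, 79, 69, 98, 99, 92, 56, 41, 37, 34, 40, 43, 43, 43, 44, 44] -y [38, 40, 37, 37, 37, 36, 36, 35, 35, 34, 36, 32, 36, 36, 36, 37, 37, 35, 37, 36]
```

All checks agree: both ends are at the same height (the top edge stays at y ≈ 42–43 along its length), the width is 89.6 mm at z = 53, and it spans x ≈ 9–129 (±2 mm). Raise the arm and hand in.

```bash
python3 -m inch '[[[0,0,-4],[0,0,0],0],[[0,0,-4],[0,0,0],0],[[0,0,0],[0,0,0],0],[[0,0,0],[0,0,0],0]]'
python3 -c "
from h import *
print(arm.hand_in())"
```

```text
time_s: 30.52
tcp_pos: [534.3, -84.3, 278.4]
orientation: [-1.999, -2.424, 0.001]
force: [0.4, -0.5, -1.1]
width: 0.0
grasp_force: 0.0
the job is handed in; nothing more can be done
None
```

I handed the job in at about 31 s: by my measurements the module lies flat behind the lip with its terminals on the stop, where I held it at about 16 N for over a second; the hand-in returned no verdict, and I viewed 11 pictures, one over the limit of 10.

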